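# Set out a shock absorber rebuild kit on the kitting board

### The arm

A 6-joint arm with a two-finger parallel gripper is mounted at the origin on the work surface. World frame = base frame: x ahead of the robot, y to its left, z up, the work surface at z = 0. Lengths are in m, angles in rad, forces in N, time in s.
With the tool pointing down it reaches from about 0.35 to 0.975 m from the base axis. Payload 4.9 kg.
Tool frame: the origin (TCP) lies at the very end of the fingers, on their centre line; the grasp point (between the pads) lies manip.grip_point_offset behind it (manip.grip_point_offset is the distance from the TCP to the grasp point, in m); z points along the fingers, y is the direction in which the jaws open and shut (so a half turn about z gives the same grasp; the last joint's range is limited). The gripper opens to 85 mm and grips with 20 to 120 N. Pads are 22 mm wide; open, the fingers measure 114 mm over their backs; the gripper's body (76 mm by 85 mm) begins 54 mm behind the grasp point. The pads swing forward as they close: fully open they stand 13 mm farther back than shut.
Start: joints at [-1.444, 0.053, 1.613, -0, 1.476, -0.119], TCP at [0.152, -0.606, 0.231] pointing down, gripper open.
Joint ranges: [-3.01, 3.01], [-1.01, 2.22], [0.06, 2.58], [-1.02, 4.17], [0.09, 2.62], [-3.14, 3.14]. Speed limits (rad/s): [2.57, 2.57, 3.14, 3.14, 3.14, 3.14].

### API

Orientations are given as a unit quaternion [w, x, y, z].
In Python, from plant import status, grab_frame, camera_params, ticket, boxes_of, outline_of, manip gives the robot as it stands. The module is installed in compiled form; this text tells all that it offers.
- The arm moves only by the tool play_rows, never from a script. Its argument "deltas" is a list of rows, each a list of 2 entries, a list of its own where there are three numbers: the shift along the world's x, y, z in m, then the turn about the world's z in rad. A call has 1 to 5 rows; each row is the pose to reach, as a shift and turn from the pose commanded when the call began; what a row does not reach only later rows make up. A row lasts 1/8 s, in which the tool goes at most 62.5 mm and 10.7 degrees, less where a joint would pass 70% of its speed; a pose out of reach is approached as far as the arm can. A call with a gripper value outside its range is refused whole. "grip" is the opening, from -1 (shut) to 1 (fully open), set as the call begins (left out, the last holds). The fingers move at their own pace and stop on an object; the grip force is fixed at half the most. Time passes only in rows, so rows that repeat a pose let the fingers close. It gives the time, the measured TCP pose, the force and the opening at its end, in the units of the state.
- status.state(): the state, without advancing time (a new reading comes with each control period).
- grab_frame(name): name is "side" or "top"; returns (picture, depth): 420x560x3 uint8, blue, green, red; 420x560 float32, m along the optical axis (not along the pixel's ray), 0 where there is no reading.
- camera_params(name): a dict with "mtx" (3x3 intrinsics, pixels), "distortion" ([k1, k2, p1, p2, k3] as OpenCV has them; the pictures are not rectified), "world_from_camera" (4x4, takes a point from camera to world coordinates). Camera axes: x right, y up, looking along -z (the intrinsics and any distortion apply to the point x, -y, -z); pixel columns grow to the right and rows downward; lengths in m; the calibration is good to about 2 mm. A picture is of the moment at which its call begins. camera_params takes no time and is no camera call.
- ticket.job_done(): hands the job in, once; it reports no verdict.
Trained networks look in the newest picture that a camera, given by its name, has taken for a name from the list of things; names that differ only in an ending like _2 or _b are one class to them, and where a whole thing is asked for, a point or a joint stands for the part that bears it (a point fixed in the world has none). Each returns a list of dicts, best first, with "confidence" (0 to 1); they miss things now and then, are a little off and sometimes report something else, mostly with a low value. They report only what shows in the picture. A call takes as long as a camera call. They do not tell look-alikes from the thing itself.
- boxes_of(camera, name): "box" ([left, top, right, bottom] in pixels, round what is visible of it).
- outline_of(camera, name): "region" (420x560 bool, what is visible of it) and "box" ([left, top, right, bottom] in pixels, round what is visible of it).
The state is a dict: "time": time; "joint_pos": joint angles; "joint_vel": joint speeds; "joint_efforts": joint torques, N m; "tool_pos": TCP position; "tool_rot": TCP orientation; "contact_force": force on the tool from outside, world axes, zero at the start; "ft_torque": the same for the moment, N m; "gripper_width": opening from 0.0 (shut) to 1.0 (fully open).
Only numpy, scipy, OpenCV 4.12 (cv2) and the standard library are available. Lean on these libraries where they do the work, as an engineer would, in place of code of your own. Each camera call takes 0.05 s, during which the arm holds its last target.

### The job

Set out the shock absorber rebuild kit upright on the plywood kitting board, whose yellow stripe marks the front: the orange spring seat centred on the red pad with the yellow bump stop centred on top of it, the aluminium piston in the circle between the black reservoir and the red pad, the blue seal head in the circle directly behind the reservoir, and the green eye mount in the circle directly behind the red pad. Let go of everything, and leave the worn black bump stop and the grease tin standing where they are.

Things in the scene. Friction and masses are not known exactly. Their poses are not given: they have to be found in the camera images.
- board: Fixed plywood board, 220 (x) by 310 (y) by 12 mm. Origin: centre of its underside, on the bench; x points from the front edge (yellow stripe, nearest the robot) to the back, y along the stripe, z up. On top (z = 12) are six flat painted dark blue circles, 71 mm inside: front row x = -40, back row x = 60, at y = -110, 0, 110. Reservoir and pad cover the front row's ends, either way round; the rest are empty.
- reservoir: Black round shock absorber reservoir fixed upright on one end circle of the board's front row: foot 60 mm across, body 50 mm, 80 mm tall. Origin: centre of its underside, on the board's top; axes parallel to the board's. The circle directly behind it is centred at x = 100, y = 0 mm in its frame.
- pad: Flat round red pad, 70 mm across, 3 mm thick, fixed on the other end circle of the board's front row. Origin: centre of its underside, on the board's top (upper face at z = 3 mm); axes parallel to the board's. The circle directly behind it is centred at x = 100, y = 0 mm in its frame.
- spring_seat: Orange anodised spring seat, round and solid: flange 60 mm across and 8 mm high, on it a hub 44 mm across up to z = 26 mm with a flat top (dark dot in the centre). About 90 g. Grip the hub. Stands loose on the bench at the start. Origin: centre of its underside, z up.
- bump_stop: Yellow bump stop, round and rigid: 36 mm across from z = 0 to 12 mm, a groove 29 mm across to 16 mm, then 34 mm across to its flat top at z = 36 mm. About 30 g. Stands loose on the bench at the start. Origin: centre of its underside, z up.
- piston: Bare aluminium piston with a black band, round: 46 mm across and 24 mm high, on it a brass nut 18 mm across and 7 mm high. About 80 g. Stands loose on the bench at the start. Origin: centre of its underside, z up.
- seal_head: Blue anodised seal head, round: 44 mm across and 22 mm high, on it a step 30 mm across up to z = 32 mm. About 70 g. Stands loose on the bench at the start. Origin: centre of its underside, z up.
- eye_mount: Green eye mount: round foot 48 mm across, 10 mm high; on it an upright lug 34 mm wide (its x) and 20 mm thick (its y, flat faces), rounded top at z = 51 mm, steel-lined eye along y at z = 34. About 110 g, any yaw. Pinch the lug across its 20 mm. Stands loose on the bench at the start. Origin: centre of its underside, z up.
- old_stop: Worn black bump stop, same shape and size as the yellow one; a bystander, to be left where it stands. Stands loose on the bench at the start. Origin: centre of its underside, z up.
- grease_tin: White grease tin with blue lid, 60 mm across, 48 mm tall, 220 g; a bystander, to be left where it stands. Stands loose on the bench at the start. Origin: centre of its underside, z up.
Mind the look-alikes: they are no part of the job. What is shaped like the seal_head but pink is not meant.

How it is judged:
By the outcome, as a careful person would: the job done as asked, in the order asked, and still so for the second after the job is handed in, with the robot touching nothing.
It also fails if it takes over 128 s, if anything falls off the work surface, if the arm or the gripper's body presses on something with over 40 N, if the wrist force passes 120 N, or if a joint passes its speed limit or range.

## Working session

There is one attempt and no reset: what is moved stays moved. The work goes in short steps, Python scripts to look and compute and a tool call to move; the robot and the scene stay as the last step left them, time stands still between calls to the robot, and variables do not carry over. Pictures are saved under pics/ and viewed, and the job is handed in when it is done.

Besides the shell and the picture viewer there is one more tool, called after "Request:" as a command line: name --argument value ..., lists and objects as JSON in quotes. play_rows: Moves the arm, as the interface text tells. Its arguments: {"type":"object","properties":{"deltas":{"type":"array"},"grip":{"type":"number"}},"required":["deltas"]}

```bash
mkdir -p pics
python3 - <<'E'
from plant import status, grab_frame, camera_params, manip
import cv2, numpy as np
print(status.state()); print(manip.grip_point_offset)
for n in("top","side"):
    p,d=grab_frame(n); cv2.imwrite(f"pics/{n}0.png",p); np.save(f"{n}0.npy",d)
    c=camera_params(n); print(n,c)
E
```

```text
{'time': 0.0, 'joint_pos': array([-1.44399766e+00,  5.33481464e-02,  1.61429875e+00,  7.49455263e-06,
        1.47599342e+00, -1.18998435e-01]), 'joint_vel': array([ 0.00014984, -0.00016422,  0.00010937,  0.00056071, -0.00073379,
        0.00095581]), 'joint_efforts': array([-6.26592828e-04, -3.93684661e+01, -3.70175707e+01, -2.31008635e-04,
        7.21408142e-03, -8.10651045e-06]), 'tool_pos': array([ 0.15200502, -0.60559159,  0.23006558]), 'tool_rot': array([-1.02383542e-03,  9.92456997e-01,  1.22588989e-01, -2.62986815e-07]), 'contact_force': array([ 0.28228329, -0.21068531,  0.00537897]), 'ft_torque': array([ 0.03125509, -0.00765686,  0.01187974]), 'gripper_width': 1.0010475775977925}
0.0187
top {'mtx': array([[468.19134506,   0.        , 282.87401915],
       [  0.        , 468.19134506, 206.61827344],
       [  0.        ,   0.        ,   1.        ]]), 'distortion': array([-0.13475877,  0.        ,  0.        ,  0.        ,  0.        ]), 'world_from_camera': array([[ 0.12110267,  0.96650214, -0.2262913 ,  0.29103879],
       [-0.99263426,  0.11868771, -0.02429935,  0.07485694],
       [ 0.00337262,  0.22756722,  0.97375653,  1.06193133],
       [ 0.        ,  0.        ,  0.        ,  1.        ]])}
side {'mtx': array([[490.11382827,   0.        , 275.72588521],
       [  0.        , 490.11382827, 212.3908129 ],
       [  0.        ,   0.        ,   1.        ]]), 'distortion': array([-0.15016498,  0.        ,  0.        ,  0.        ,  0.        ]), 'world_from_camera': array([[-0.69174014,  0.42045209, -0.58712488, -0.17060567],
       [-0.72183966, -0.37887864,  0.57913599,  0.74988727],
       [ 0.02104986,  0.82442163,  0.56558455,  0.68205402],
       [ 0.        ,  0.        ,  0.        ,  1.        ]])}
```

View pics/top0.png

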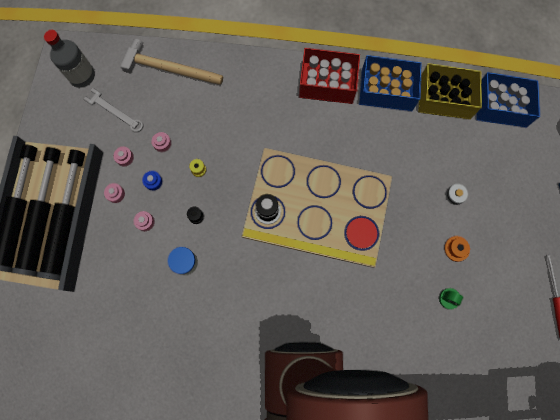

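View pics/side0.png

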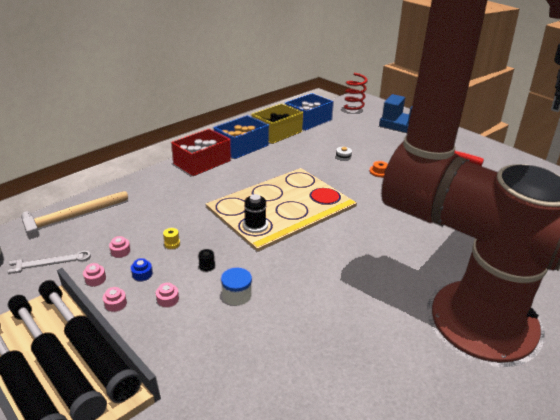

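Top view: seal head candidates are blue (151,180) versus pink look-alikes at (122,156), (161,141), (113,192) and (143,221). Blue is the one described. The bump stop is yellow (197,167), versus black old_stop (194,215). Piston is at (458,193), spring seat (457,248), eye mount (451,298), reservoir (267,207), red pad (361,233). The tin is at (181,260).

```bash
cat > h.py <<'E'
import cv2, numpy as np
from plant import *
from plant import status, grab_frame, camera_params
def rays(n,px):
    c=camera_params(n); u=cv2.undistortPoints(np.float64(px).reshape(-1,1,2),c["mtx"],c["distortion"]).reshape(-1,2)
    return c["world_from_camera"], np.c_[u[:,0],-u[:,1],-np.ones(len(u))]
def onplane(n,px,z):
    T,r=rays(n,px); w=r@T[:3,:3].T; o=T[:3,3]; return o+w*((z-o[2])/w[:,2])[:,None]
def depthpts(n,px,d):
    T,r=rays(n,px); px=np.int32(px); return (r*d[px[:,1],px[:,0]][:,None])@T[:3,:3].T+T[:3,3]
def proj(n,P):
    c=camera_params(n);T=np.linalg.inv(c["world_from_camera"]); q=np.atleast_2d(P)@T[:3,:3].T+T[:3,3]; q=q*[1,-1,-1]
    return cv2.projectPoints(q,np.zeros(3),np.zeros(3),c["mtx"],c["distortion"])[0].reshape(-1,2)
def grab(n,name):
    p,d=grab_frame(n); cv2.imwrite(f"pics/{name}.png",p); np.save(f"{name}.npy",d); return p,d
E
python3 - <<'E'
from h import *
top=cv2.imread("pics/top0.png"); side=cv2.imread("pics/side0.png"); d=np.load("top0.npy"); ds=np.load("side0.npy")
seeds=dict(seal=(151,180),bump=(197,167),piston=(458,193),seat=(457,248),eye=(451,298),old=(194,215),tin=(181,260),res=(267,207),pad=(361,233))
for k,(u,v) in seeds.items():
    g=np.array([(x,y) for x in range(u-25,u+26) for y in range(v-25,v+26)])
    P=depthpts("top",g,d)
    base=0.0
    m=(P[:,2]>(0.006 if k not in("res","pad") else 0.02))&(P[:,2]<0.2)&(np.hypot(*(g-[u,v]).T)<18)
    Q=P[m]
    if len(Q)==0: print(k,"none");continue
    print(k,len(Q),"x",Q[:,0].min().round(4),Q[:,0].max().round(4),"y",Q[:,1].min().round(4),Q[:,1].max().round(4),"mid",((Q[:,:2].min(0)+Q[:,:2].max(0))/2).round(4),"zpct",np.percentile(Q[:,2],[5,50,95,100]).round(4))
crops=[]
for k in seeds:
    u,v=seeds[k]; crops.append(cv2.resize(top[v-20:v+21,u-20:u+21],(246,190),interpolation=cv2.INTER_NEAREST))
cv2.imwrite("pics/crops.png",np.vstack([np.hstack(crops[i:i+3]) for i in (0,3,6)]))
cv2.imwrite("pics/board.png",cv2.resize(top[135:280,230:410],None,fx=4,fy=4,interpolation=cv2.INTER_CUBIC))
E
```

```text
seal 308 x 0.5383 0.5948 y 0.391 0.4537 mid [0.5666 0.4224] zpct [0.0088 0.0251 0.0355 0.038 ]
bump 235 x 0.5839 0.6322 y 0.2843 0.3571 mid [0.608  0.3207] zpct [0.0082 0.0363 0.0398 0.0439]
piston 327 x 0.592 0.6364 y -0.3512 -0.2775 mid [ 0.6142 -0.3143] zpct [0.0139 0.0247 0.033  0.0363]
seat 494 x 0.4572 0.5169 y -0.3398 -0.279 mid [ 0.4871 -0.3094] zpct [0.007  0.0249 0.0294 0.0323]
eye 377 x 0.3448 0.4085 y -0.3416 -0.2758 mid [ 0.3766 -0.3087] zpct [0.0079 0.0235 0.0521 0.0541]
old 238 x 0.4674 0.524 y 0.2617 0.3254 mid [0.4957 0.2935] zpct [0.0091 0.036  0.0395 0.0411]
tin 645 x 0.3524 0.4119 y 0.2774 0.3354 mid [0.3822 0.3064] zpct [0.0204 0.0487 0.0518 0.0545]
res 597 x 0.4902 0.5431 y 0.1064 0.1632 mid [0.5166 0.1348] zpct [0.0212 0.0824 0.0942 0.0971]
pad 16 x 0.4705 0.525 y -0.114 -0.0584 mid [ 0.4978 -0.0862] zpct [0.0201 0.0205 0.0217 0.0217]
```

View pics/crops.png

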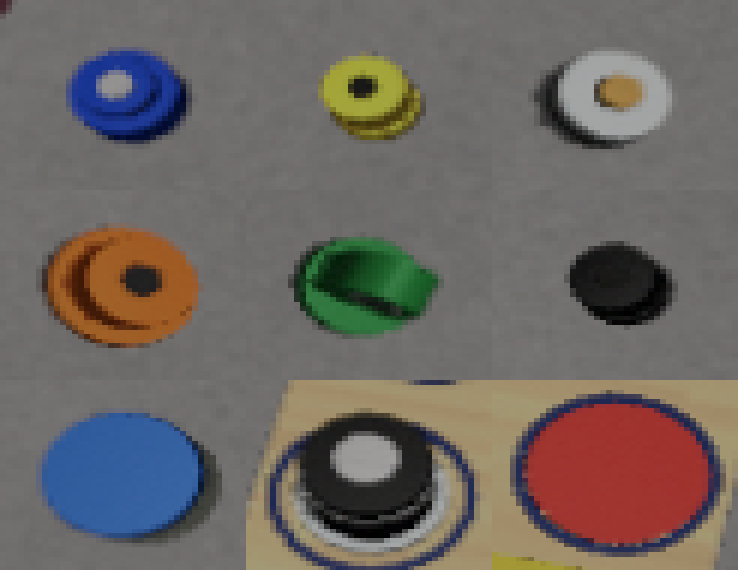

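View pics/board.png

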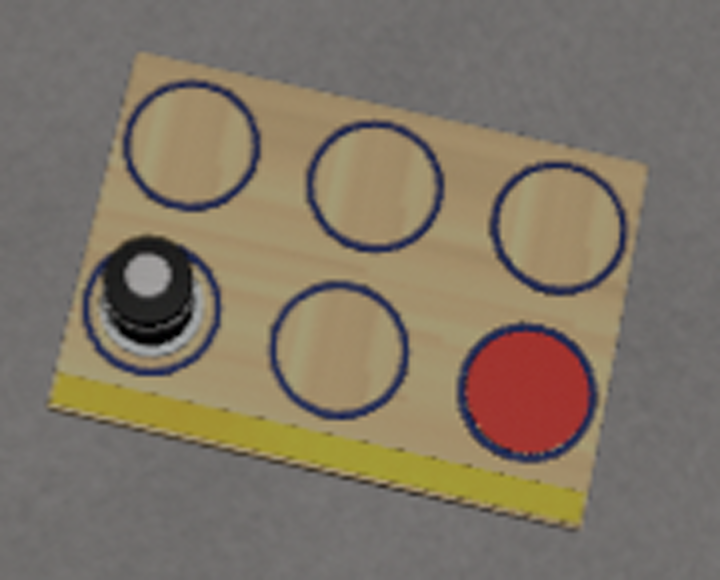

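The crop confirms the choices: blue seal head with step, yellow bump stop with groove, piston with brass nut, orange seat, green eye mount. The reservoir is at board left (+y) and the pad at right. Next I fit the poses precisely with silhouettes in both cameras.

```bash
cat > fit.py <<'E'
from h import *
from scipy.optimize import minimize
MODELS=dict(seal=[(22,0,22),(15,22,32)],bump=[(18,0,12),(17,16,36)],piston=[(23,0,24),(9,24,31)],seat=[(30,0,8),(22,8,26)],tin=[(30,0,48)],old=[(18,0,12),(17,16,36)],pad=[(35,0,3)],eyefoot=[(24,0,10)])
S=8
def sil(n,k,x,y,z0,org,size):
    m=np.zeros((size*S,size*S),np.uint8); t=np.linspace(0,2*np.pi,48,endpoint=False)
    for r,a,b in MODELS[k]:
        P=np.array([[x+r/1e3*np.cos(q),y+r/1e3*np.sin(q),z0+h/1e3] for h in(a,b) for q in t])
        h=cv2.convexHull(((proj(n,P)-org+0.5)*S).astype(np.float32)).astype(np.int32)
        cv2.fillConvexPoly(m,h,255)
    return cv2.resize(m,(size,size),interpolation=cv2.INTER_AREA)/255.
def mask(img,k):
    hsv=cv2.cvtColor(img,cv2.COLOR_BGR2HSV).astype(int);H,Sa,V=hsv[...,0],hsv[...,1],hsv[...,2]
    return {"seal":(H>105)&(H<130)&(Sa>120),"bump":(H>22)&(H<36)&(Sa>120),"seat":(H>3)&(H<19)&(Sa>120),"eye":(H>45)&(H<85)&(Sa>100),
     "pad":((H<4)|(H>172))&(Sa>120),"tin":(H>95)&(H<125)&(Sa>100),"old":V<50,"piston":V>135}[k]
def fit(n,img,k,xy,z0=0.,mk=None,size=56):
    mk=mk or k; org=np.round(proj(n,[[xy[0],xy[1],z0+.01]])[0])-size//2
    u,v=org.astype(int); M=mask(img,mk)[v:v+size,u:u+size].astype(np.uint8)
    nb,lab,st,_=cv2.connectedComponentsWithStats(M)
    cs=[(st[i,4]) for i in range(1,nb)]; i=1+int(np.argmax(cs)); M=(lab==i).astype(float)
    f=lambda p: np.abs(sil(n,k,p[0]/1e3,p[1]/1e3,z0,org,size)-M).sum()
    r=minimize(f,np.array(xy)*1e3,method="Nelder-Mead",options=dict(initial_simplex=np.array(xy)*1e3+np.array([[-4,-4],[8,-2],[0,8]]),xatol=.05,fatol=.05))
    return r.x/1e3, r.fun, M.sum()
E
python3 - <<'E'
from fit import *
top=cv2.imread("pics/top0.png"); side=cv2.imread("pics/side0.png")
g=dict(seal=(.567,.422),bump=(.606,.32),seat=(.487,-.309),piston=(.614,-.314),old=(.494,.297),tin=(.382,.306))
for k,xy in g.items():
    for n,im in(("top",top),("side",side)):
        try: r=fit(n,im,k,xy); print(k,n,r[0].round(4),r[1].round(1),r[2])
        except Exception as e: print(k,n,e)
for n,im in(("top",top),("side",side)):
    r=fit(n,im,"pad",(.5,-.086),.012); print("pad",n,r[0].round(4),r[1].round(1),r[2])
# circles: dark blue outlines
for n,im in(("top",top),("side",side)):
    hsv=cv2.cvtColor(im,cv2.COLOR_BGR2HSV); 
    b=((im[...,0].astype(int)-im[...,2]>15)&(im[...,2]<110)).astype(np.uint8)
    cn,hi=cv2.findContours(b,cv2.RETR_CCOMP,cv2.CHAIN_APPROX_NONE)
    for c,h in zip(cn,hi[0]):
        if h[3]>=0 and len(c)>40 :   # inner hole boundaries
            P=onplane(n,c.reshape(-1,2).astype(float),.012)[:,:2]
            A=np.c_[2*P,np.ones(len(P))]; s=np.linalg.lstsq(A,(P**2).sum(1),rcond=None)[0]
            rad=np.sqrt(s[2]+s[0]**2+s[1]**2); print(n,"circ",s[:2].round(4),"r",rad.round(4),len(c))
E
```

```text
seal top [0.561  0.4162] 63.8 263.0
seal side [0.5604 0.4154] 86.1 341.0
bump top [0.6028 0.3122] 39.3 210.0
bump side [0.6067 0.3103] 141.1 182.0
seat top [ 0.4872 -0.3116] 56.8 482.0
seat side [ 0.4867 -0.3111] 560.0 780.0
piston top [ 0.6217 -0.31  ] 115.1 250.0
piston side [ 0.5077 -0.2478] 2786.5 3021.0
old top [0.4899 0.2987] 29.2 218.0
old side [0.4919 0.2982] 77.8 284.0
tin top [0.3825 0.31  ] 118.6 584.0
tin side [0.4129 0.2829] 252.9 585.0
pad top [ 0.4963 -0.084 ] 24.2 726.0
pad side [ 0.4959 -0.0821] 18.9 338.0
top circ [ 0.4964 -0.0845] r 0.0375 91
top circ [0.5081 0.0253] r 0.0375 91
top circ [0.6074 0.0148] r 0.0378 89
top circ [0.6192 0.1244] r 0.0376 88
top circ [ 0.871  -0.4027] r 0.0221 59
top circ [ 0.904  -0.4655] r 0.0281 72
top circ [ 0.892  -0.4345] r 0.0406 122
top circ [ 0.8741 -0.0845] r 0.0198 45
top circ [ 0.9051 -0.1564] r 0.027 80
top circ [ 0.8932 -0.1254] r 0.041 144
side circ [ 0.9436 -0.1748] r 0.0449 74
side circ [ 0.94   -0.4981] r 0.0397 49
```

```bash
python3 - <<'E'
s=open('fit.py').read()
s=s.replace("M=(lab==i).astype(float)","M=(lab==i).astype(np.uint8); cc=cv2.findContours(M,cv2.RETR_EXTERNAL,cv2.CHAIN_APPROX_NONE)[0]; cv2.drawContours(M,cc,-1,1,-1); M=M.astype(float)")
open('fit.py','w').write(s)
E
python3 - <<'E'
from fit import *
top=cv2.imread("pics/top0.png"); side=cv2.imread("pics/side0.png")
g=dict(seal=(.561,.416),bump=(.604,.312),seat=(.487,-.311),piston=(.616,-.314),old=(.491,.298))
out=[]
for k,xy in g.items():
    row=[]
    for n,im in(("top",top),("side",side)):
        r=fit(n,im,k,xy,size=40); print(k,n,r[0].round(4),r[1].round(1),r[2])
        org=np.round(proj(n,[[xy[0],xy[1],.01]])[0])-20; u,v=org.astype(int)
        c=cv2.resize(im[v:v+40,u:u+40],(160,160),interpolation=cv2.INTER_NEAREST); o=c.copy()
        m=cv2.resize((sil(n,k,*r[0],0,org,40)*255).astype(np.uint8),(160,160))
        cv2.drawContours(o,cv2.findContours((m>127).astype(np.uint8),0,1)[0],-1,(255,255,255),1); mm=cv2.resize(mask(im,k)[v:v+40,u:u+40].astype(np.uint8)*255,(160,160),interpolation=0)
        row+= [o,cv2.cvtColor(mm,cv2.COLOR_GRAY2BGR)]
    out.append(np.hstack(row))
cv2.imwrite("pics/ov.png",cv2.resize(np.vstack(out),(480,600)))
E
```

```text
seal top [0.5611 0.4162] 33.0 294.0
seal side [0.5616 0.415 ] 55.5 371.0
bump top [0.6028 0.3121] 29.4 220.0
bump side [0.6065 0.3104] 137.8 185.0
seat top [ 0.4872 -0.3116] 31.8 507.0
seat side [ 0.4669 -0.3184] 231.2 499.0
piston top [ 0.6183 -0.3061] 98.7 266.0
piston side [ 0.5707 -0.2519] 1379.8 1600.0
old top [0.4899 0.2984] 29.4 218.0
old side [0.4916 0.2984] 78.2 284.0
```

View pics/ov.png

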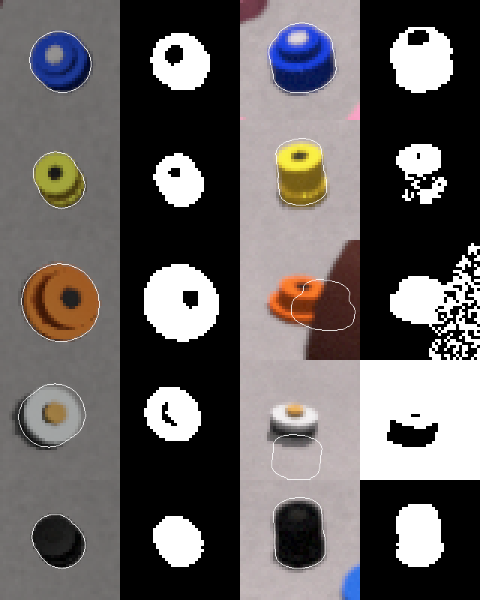

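```bash
cat >> fit.py <<'E'
MODELS["pistop"]=[(23,24,24),(9,24,31)]
def silE(n,x,y,yaw,z0,org,size,hole=True):
    m=np.zeros((size*S,size*S),np.uint8); t=np.linspace(0,2*np.pi,48,endpoint=False)
    def draw(P,val):
        h=cv2.convexHull(((proj(n,P)-org+0.5)*S).astype(np.float32)).astype(np.int32); cv2.fillConvexPoly(m,h,val)
    draw(np.array([[x+.024*np.cos(q),y+.024*np.sin(q),z0+h] for h in(0,.01) for q in t]),255)
    a=np.linspace(0,np.pi,24); pr=[(.017*np.cos(q),.034+.017*np.sin(q)) for q in a]+[(.017,.01),(-.017,.01)]
    c,s=np.cos(yaw),np.sin(yaw)
    draw(np.array([[x+c*p-s*w,y+s*p+c*w,z0+z] for p,z in pr for w in(-.01,.01)]),255)
    return cv2.resize(m,(size,size),interpolation=cv2.INTER_AREA)/255.
def fitE(n,img,xy,yaw,z0=0.,size=44):
    org=np.round(proj(n,[[xy[0],xy[1],z0+.02]])[0])-size//2; u,v=org.astype(int)
    M=mask(img,"eye")[v:v+size,u:u+size].astype(np.uint8); M=cv2.morphologyEx(M,cv2.MORPH_CLOSE,np.ones((3,3)))
    cc=cv2.findContours(M,cv2.RETR_EXTERNAL,cv2.CHAIN_APPROX_NONE)[0]; cv2.drawContours(M,cc,-1,1,-1)
    f=lambda p: np.abs(silE(n,p[0]/1e3,p[1]/1e3,p[2]/50,z0,org,size)-M).sum()
    x0=np.array([xy[0]*1e3,xy[1]*1e3,yaw*50])
    r=minimize(f,x0,method="Nelder-Mead",options=dict(initial_simplex=x0+np.array([[-3,-3,-10],[6,-2,0],[0,6,5],[1,1,15]]),xatol=.05,fatol=.05))
    return r.x/[1e3,1e3,50], r.fun, M.sum(), org
E
python3 - <<'E'
from fit import *
top=cv2.imread("pics/top0.png")
print(fit("top",top,"pistop",(.618,-.308),mk="piston",size=40))
for y in (-1,-.5,0,.5,1,1.5): 
    r=fitE("top",top,(.377,-.309),y); print(r[0].round(4),r[1],r[2])
u,v=430,278
c=cv2.resize(top[v:v+44,u:u+44],None,fx=12,fy=12,interpolation=2); cv2.imwrite("pics/eye.png",c)
E
```

```text
(array([ 0.61567879, -0.30277763]), np.float64(20.07843137254902), np.float64(266.0))
[ 0.3708 -0.3004 -0.7913] 37.682352941176475 360Traceback (most recent call last):
  File "<stdin>", line 5, in <module>
  File "fit.py", line 40, in fitE
    r=minimize(f,x0,method="Nelder-Mead",options=dict(initial_simplex=x0+np.array([[-3,-3,-10],[6,-2,0],[0,6,5],[1,1,15]]),xatol=.05,fatol=.05))
    res = _minimize_neldermead(fun, x0, args, callback, bounds=bounds,
                               **options)
    fsim[j] = func(sim[j])
              ~~~~^^^^^^^^
    fx = function(np.copy(x), *(wrapper_args + args))
  File "fit.py", line 38, in <lambda>
    f=lambda p: np.abs(silE(n,p[0]/1e3,p[1]/1e3,p[2]/50,z0,org,size)-M).sum()
                       ~~~~^^^^^^^^^^^^^^^^^^^^^^^^^^^^^^^^^^^^^^^^^
  File "fit.py", line 32, in silE
    draw(np.array([[x+c*p-s*w,y+s*p+c*w,z0+z] for p,z in pr for w in(-.01,.01)]),255)
    ~~~~^^^^^^^^^^^^^^^^^^^^^^^^^^^^^^^^^^^^^^^^^^^^^^^^^^^^^^^^^^^^^^^^^^^^^^^^^^^^^
  File "fit.py", line 28, in draw
    h=cv2.convexHull(((proj(n,P)-org+0.5)*S).astype(np.float32)).astype(np.int32); cv2.fillConvexPoly(m,h,val)
                       ~~~~^^^^^
  File "h.py", line 12, in proj
    c=camera_params(n);T=np.linalg.inv(c["world_from_camera"]); q=np.atleast_2d(P)@T[:3,:3].T+T[:3,3]; q=q*[1,-1,-1]
ValueError: time passes only in moves, steps and waits
```

```bash
python3 - <<'E'
import pickle
from plant import camera_params
pickle.dump({n:camera_params(n) for n in("top","side")},open("cam.pkl","wb"))
s=open('h.py').read().replace("from plant import status, grab_frame, camera_params","from plant import status, grab_frame\nimport pickle\nCAM=pickle.load(open('cam.pkl','rb'))\ncamera_params=lambda n:CAM[n]")
open('h.py','w').write(s)
E
python3 - <<'E'
from fit import *
top=cv2.imread("pics/top0.png")
print(onplane("top",[[458.5,193]],.028))
u,v=430,278
c=cv2.resize(top[v:v+44,u:u+44],None,fx=6,fy=6,interpolation=2);out=[c]
for y in (-1,-.5,0,.5,1,1.5): 
    r=fitE("top",top,(.377,-.305),y); print(r[0].round(4),r[1],r[2])
    if y in(-1,-.5,0.5):
        p=r[0]; o=c.copy(); m=cv2.resize((silE("top",*p,0,np.array([u,v]),44)*255).astype(np.uint8),(264,264)); cv2.drawContours(o,cv2.findContours((m>127).astype(np.uint8),0,1)[0],-1,(255,255,255),1)
        # top edge lines
        cc,s=np.cos(p[2]),np.sin(p[2])
        for w in(-.01,.01):
            L=[[p[0]+cc*.017*np.cos(q)-s*w,p[1]+s*.017*np.cos(q)+cc*w,.034+.017*np.sin(q)] for q in np.linspace(0,np.pi,20)]
            cv2.polylines(o,[((proj("top",L)-[u,v]+.5)*6).astype(np.int32)],False,(0,0,255),1)
        out.append(o)
cv2.imwrite("pics/eye.png",np.vstack([np.hstack(out[:2]),np.hstack(out[2:4])]))
E
```

```text
[[ 0.61364576 -0.30208882  0.028     ]]
[ 0.3704 -0.3004 -0.5749] 37.58039215686274 360
[ 0.3708 -0.301  -0.4618] 37.403921568627446 360
[ 0.3705 -0.3008 -0.5123] 37.33725490196078 360
[ 0.3711 -0.3007  0.6347] 37.5843137254902 360
[ 0.3711 -0.3002  1.1799] 33.67843137254902 360
[ 0.3709 -0.2999  1.2456] 33.635294117647064 360
```

View pics/eye.png

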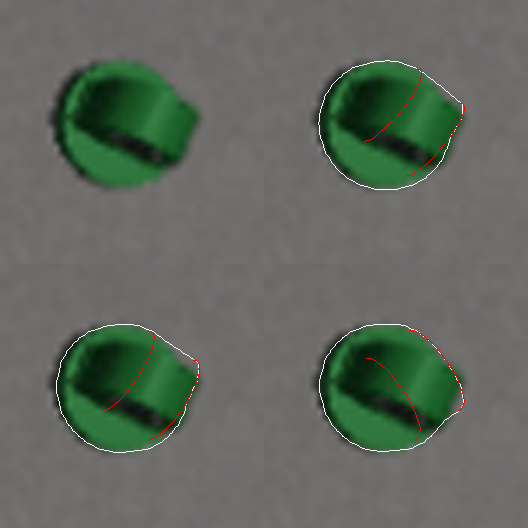

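Run:
```python
from fit import *
top=cv2.imread("pics/top0.png")
u,v=430,278
c=cv2.resize(top[v:v+44,u:u+44],None,fx=6,fy=6,interpolation=2);out=[c]
c=np.clip(c.astype(int)*1.6,0,255).astype(np.uint8); out=[c]
for yw in(.85,1.0,1.15,1.3,1.45):
    p=[.371,-.300,yw];o=c.copy(); cc,s=np.cos(p[2]),np.sin(p[2])
    for w in(-.01,.01):
        L=[[p[0]+cc*.017-s*w,p[1]+s*.017+cc*w,.01]]+[[p[0]+cc*.017*np.cos(q)-s*w,p[1]+s*.017*np.cos(q)+cc*w,.034+.017*np.sin(q)] for q in np.linspace(0,np.pi,20)]+[[p[0]-cc*.017-s*w,p[1]-s*.017+cc*w,.01]]
        cv2.polylines(o,[((proj("top",L)-[u,v]+.5)*6).astype(np.int32)],True,(0,0,255) if w<0 else (255,255,255),1)
    out.append(o)
cv2.imwrite("pics/eye2.png",np.vstack([np.hstack(out[:3]),np.hstack(out[3:])]))
```

```text
(no output)
```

View pics/eye2.png

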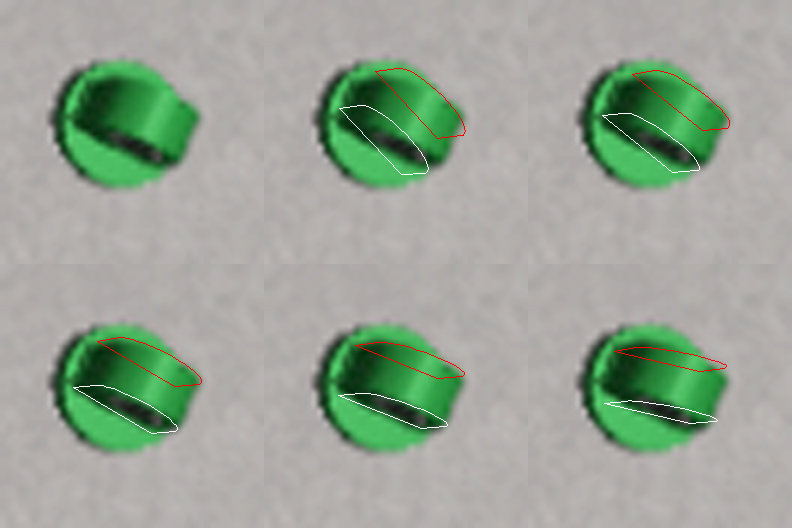

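The eye mount crop fits yaw ≈ 1.15 rad: the long axis of the lug runs from (75,115) to (165,165) in the 6× crop. Next, the positions of the neighbours, for jaw clearance.

Run:
```python
from fit import *
print(onplane("top",[(122,156),(161,141),(113,192),(143,221)],.018).round(3))
def back(p):return p
pad=np.array([.4964,-.0845]); c=np.array([[.4964,-.0845],[.5081,.0253],[.6074,.0148],[.6192,.1244]]); L=np.array([[-40,-110],[-40,0],[60,0],[60,110]])/1e3
a=L-L.mean(0); b=c-c.mean(0); yaw=np.arctan2((a[:,0]*b[:,1]-a[:,1]*b[:,0]).sum(),(a*b).sum()); R=np.array([[np.cos(yaw),-np.sin(yaw)],[np.sin(yaw),np.cos(yaw)]])
o=c.mean(0)-R@L.mean(0); print(yaw,o)
for q in[(-40,-110),(-40,0),(60,110),(60,-110),(-40,110)]: print(q,(o+R@(np.array(q)/1e3)).round(4))
print(((L@R.T+o)-c).round(4))
```

```text
[[0.61  0.498 0.018]
 [0.658 0.41  0.018]
 [0.52  0.501 0.018]
 [0.461 0.416 0.018]]
-0.10488304772695314 [0.54782995 0.02104691]
(-40, -110) [ 0.4965 -0.0842]
(-40, 0) [0.508  0.0252]
(60, 110) [0.619  0.1242]
(60, -110) [ 0.596  -0.0946]
(-40, 110) [0.5196 0.1346]
[[ 0.0001  0.0003]
 [-0.0001 -0.0001]
 [ 0.0001 -0.    ]
 [-0.0002 -0.0002]]
```

Request:
play_rows --deltas '[[[0.05,0.045,-0.02],0],[[0.1,0.09,-0.05],0],[[0.16,0.14,-0.07],0],[[0.21,0.18,-0.09],0],[[0.26,0.22,-0.1],0]]' --grip 1

```text
time: 0.72
tool_pos: [0.3799, -0.4108, 0.1389]
tool_rot: [-0.001, 0.992, 0.122, -0.0]
contact_force: [0.7, -0.7, -0.1]
gripper_width: 1.001
```

Request:
play_rows --deltas '[[[0,0,0],0],[[0,0,0],0]]'

```text
time: 0.98
tool_pos: [0.3789, -0.4128, 0.1401]
tool_rot: [-0.0, 0.992, 0.123, -0.0]
contact_force: [-0.1, -0.2, 0.7]
gripper_width: 0.997
```

Request:
play_rows --deltas '[[[0.035,0.033,0],0],[[0.07,0.066,-0.02],0],[[0.108,0.1015,-0.04],0],[[0.108,0.1015,-0.08],0],[[0.108,0.1015,-0.08],0]]'

```text
time: 1.6
tool_pos: [0.4844, -0.3106, 0.0571]
tool_rot: [-0.002, 0.993, 0.122, -0.003]
contact_force: [-0.9, -0.1, 0.5]
gripper_width: 1.004
```

Request:
play_rows --deltas '[[[0,0,0],0],[[0,0,-0.025],0],[[0,0,-0.049],0],[[0,0,-0.049],0],[[0,0,-0.049],0]]'

```text
time: 2.22
tool_pos: [0.488, -0.3128, 0.0136]
tool_rot: [0.001, 0.993, 0.122, 0.001]
contact_force: [-0.6, 0.1, 0.1]
gripper_width: 0.997
```

Run:
```python
from h import *
grab("top","t1")
p,d=grab("side","s1")
print(status.state()["tool_pos"])
t=cv2.imread("pics/t1.png")
cv2.imwrite("pics/c1.png",np.hstack([cv2.resize(t[190:330,380:540],(400,350)),cv2.resize(p[120:220,320:440],(400,350))]))
```

```text
[ 0.4881488  -0.31260857  0.01351631]
```

View pics/c1.png

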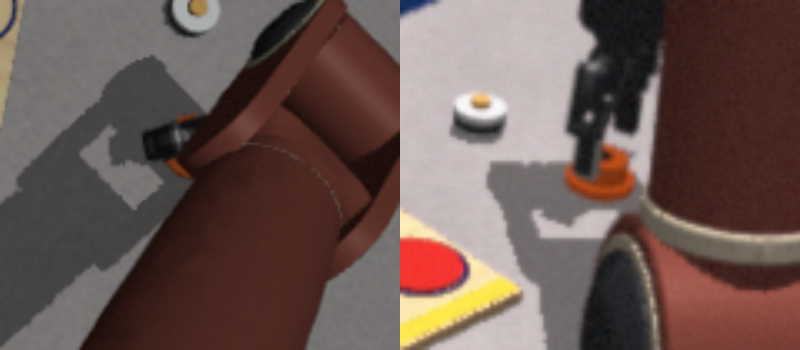

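The seat sits between the open fingers, clear of the eye mount and piston. Next: lower slightly and close.

Request:
play_rows --deltas '[[[-0.001,0.001,-0.003],0],[[-0.001,0.001,-0.003],0]]'

```text
time: 2.58
tool_pos: [0.486, -0.3102, 0.0084]
tool_rot: [0.0, 0.992, 0.123, -0.0]
contact_force: [0.3, 0.1, -0.2]
gripper_width: 1.001
```

Request:
play_rows --deltas '[[[0,0,0],0],[[0,0,0],0],[[0,0,0],0],[[0,0,0],0],[[0,0,0],0]]' --grip -1

```text
time: 3.2
tool_pos: [0.4865, -0.3106, 0.0088]
tool_rot: [0.0, 0.992, 0.123, 0.0]
contact_force: [-0.1, -0.7, 3.0]
gripper_width: 0.493
```

Request:
play_rows --deltas '[[[0,0,0.03],0],[[0,0,0.06],0],[[0.002,0.05,0.06],0],[[0.005,0.11,0.06],0],[[0.007,0.16,0.06],0]]'

```text
time: 3.82
tool_pos: [0.4922, -0.1482, 0.0675]
tool_rot: [-0.001, 0.992, 0.122, -0.001]
contact_force: [1.0, 0.1, -1.2]
gripper_width: 0.487
```

Request:
play_rows --deltas '[[[0.0015,0.035,0],0],[[0.003,0.066,0],0],[[0.003,0.066,0],0],[[0.003,0.066,0],0]]'

```text
time: 4.32
tool_pos: [0.4957, -0.0845, 0.0679]
tool_rot: [0.0, 0.992, 0.123, -0.0]
contact_force: [0.6, -0.4, -1.2]
gripper_width: 0.491
```

Run:
```python
from h import *
t,_=grab("top","t2"); p,d=grab("side","s2")
s=status.state();print(s["tool_pos"],s["gripper_width"],s["contact_force"])
cv2.imwrite("pics/c2.png",np.hstack([cv2.resize(t[150:290,280:440],(400,350)),cv2.resize(p[130:250,260:400],(400,350))]))
```

```text
[ 0.49595374 -0.08507967  0.06811477] 0.49317909189372156 [-0.5652326   0.40578243 -0.49863874]
```

View pics/c2.png

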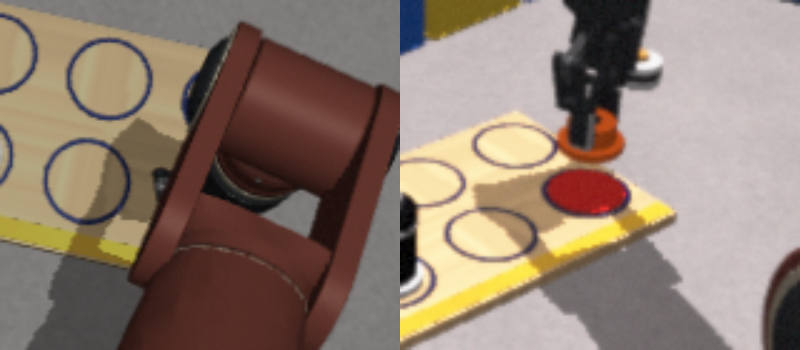

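Request:
play_rows --deltas '[[[0.0005,0.0005,-0.02],0],[[0.0005,0.0005,-0.038],0],[[0.0005,0.0005,-0.043],0],[[0.0005,0.0005,-0.0435],0],[[0.0005,0.0005,-0.0435],0]]'

```text
time: 5.05
tool_pos: [0.4969, -0.084, 0.025]
tool_rot: [0.0, 0.992, 0.122, 0.0]
contact_force: [0.3, 0.1, -0.5]
gripper_width: 0.492
```

Request:
play_rows --deltas '[[[0,0,-0.001],0],[[0,0,-0.001],0]]'

```text
time: 5.3
tool_pos: [0.4967, -0.0838, 0.0239]
tool_rot: [0.0, 0.992, 0.123, 0.0]
contact_force: [0.4, -0.0, -0.6]
gripper_width: 0.487
```

Request:
play_rows --deltas '[[[0,0,0],0],[[0,0,0],0],[[0,0,0],0],[[0,0,0.03],0],[[0,0,0.08],0]]' --grip 1

```text
time: 5.92
tool_pos: [0.4948, -0.0832, 0.1025]
tool_rot: [-0.001, 0.992, 0.123, -0.002]
contact_force: [0.2, -1.5, 1.0]
gripper_width: 0.998
```

Request:
play_rows --deltas '[[[0.0,0.0,0.06],0],[[0.01,0.06,0.07],0],[[0.02,0.12,0.08],0],[[0.035,0.17,0.08],0],[[0.05,0.22,0.08],0]]'

```text
time: 6.55
tool_pos: [0.5469, 0.138, 0.1843]
tool_rot: [0.0, 0.992, 0.123, 0.001]
contact_force: [0.6, -0.5, -0.6]
gripper_width: 0.995
```

Request:
play_rows --deltas '[[[0.02,0.05,0],0.1],[[0.035,0.1,0],0.2],[[0.05,0.14,-0.02],0.3],[[0.058,0.175,-0.04],0.4],[[0.058,0.175,-0.04],0.4]]'

```text
time: 7.18
tool_pos: [0.6032, 0.3127, 0.1408]
tool_rot: [0.0, 0.948, 0.319, -0.002]
contact_force: [-0.7, 0.4, 0.1]
gripper_width: 1.003
```

Run:
```python
from fit import *
t,_=grab("top","t3"); p,d=grab("side","s3")
s=status.state();print(s["tool_pos"],s["tool_rot"],s["gripper_width"],s["contact_force"])
for n,im in(("top",t),("side",p)): print(n,fit(n,im,"seat",(.4965,-.0842),.015,size=44))
cv2.imwrite("pics/c3.png",np.hstack([cv2.resize(t[110:300,150:430],(400,270)),cv2.resize(p[130:270,140:360],(400,270))]))
```

```text
[0.60435891 0.31097897 0.14349993] [ 2.53010687e-04  9.48372839e-01  3.17157179e-01 -4.66815716e-04] 0.9998117865682434 [ 1.08837043  0.15606592 -0.59864548]
top (array([ 0.49771093, -0.08385072]), np.float64(22.7764705882353), np.float64(564.0))
side (array([ 0.49731668, -0.08157523]), np.float64(17.333333333333332), np.float64(360.0))
```

View pics/c3.png

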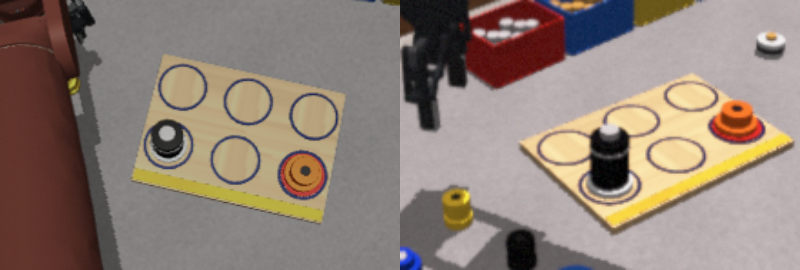

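Request:
play_rows --deltas '[[[-0.001,0.0005,-0.05],0],[[-0.001,0.0005,-0.09],0],[[-0.001,0.0005,-0.09],0],[[-0.001,0.0005,-0.09],0]]'

```text
time: 7.78
tool_pos: [0.6051, 0.3115, 0.0565]
tool_rot: [-0.0, 0.949, 0.317, 0.002]
contact_force: [1.0, 0.3, 0.2]
gripper_width: 1.002
```

Run:
```python
from fit import *
p,d=grab("side","s4")
for i in range(1): s=status.state();print(s["tool_pos"],s["tool_rot"])
cv2.imwrite("pics/c4.png",cv2.resize(p[190:290,120:240],(600,500)))
```

```text
[0.60563046 0.31186604 0.05727467] [-8.41128906e-05  9.48467676e-01  3.16863979e-01  2.50581883e-03]
```

View pics/c4.png

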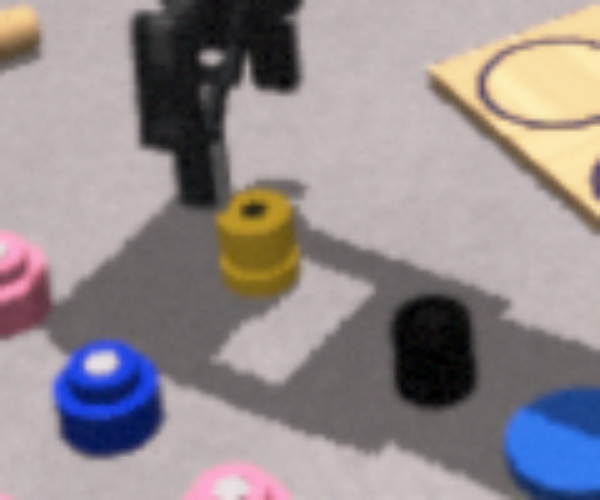

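Request:
play_rows --deltas '[[[-0.002,0.0005,-0.02],0],[[-0.002,0.0005,-0.041],0],[[-0.002,0.0005,-0.041],0],[[-0.002,0.0005,-0.041],0]]'

```text
time: 8.32
tool_pos: [0.6013, 0.3122, 0.0122]
tool_rot: [0.0, 0.948, 0.317, -0.0]
contact_force: [0.8, 0.8, 0.3]
gripper_width: 0.998
```

Request:
play_rows --deltas '[[[0,0,0],0],[[0,0,0],0],[[0,0,0],0],[[0,0,0],0],[[0,0,0],0]]' --grip -1

```text
time: 8.95
tool_pos: [0.6022, 0.3125, 0.0137]
tool_rot: [-0.0, 0.948, 0.317, 0.001]
contact_force: [0.7, 1.2, 3.8]
gripper_width: 0.38
```

Request:
play_rows --deltas '[[[0,0,0.05],0],[[0,0,0.1],0],[[0,0,0.15],0],[[-0.013,-0.05,0.15],0],[[-0.026,-0.1,0.15],0]]'

```text
time: 9.57
tool_pos: [0.5754, 0.2115, 0.1635]
tool_rot: [0.0, 0.948, 0.318, 0.001]
contact_force: [0.1, 0.2, -0.6]
gripper_width: 0.377
```

Request:
play_rows --deltas '[[[-0.015,-0.057,0],0],[[-0.03,-0.115,0],0],[[-0.046,-0.175,0],0],[[-0.06,-0.23,0],0],[[-0.068,-0.26,0],0]]'

```text
time: 10.2
tool_pos: [0.5063, -0.05, 0.1623]
tool_rot: [-0.0, 0.949, 0.316, -0.0]
contact_force: [0.9, 0.6, -0.3]
gripper_width: 0.376
```

Request:
play_rows --deltas '[[[-0.0105,-0.036,0],0],[[-0.0105,-0.036,-0.04],0],[[-0.0105,-0.036,-0.08],0],[[-0.0105,-0.036,-0.08],0],[[-0.0105,-0.036,-0.08],0]]'

```text
time: 10.82
tool_pos: [0.4977, -0.0839, 0.0839]
tool_rot: [0.0, 0.948, 0.317, 0.001]
contact_force: [0.5, 0.5, 0.2]
gripper_width: 0.377
```

Run:
```python
from fit import *
p,d=grab("side","s5"); t,_=grab("top","t5")
s=status.state();print(s["tool_pos"],s["tool_rot"],s["gripper_width"])
cv2.imwrite("pics/c5.png",np.hstack([cv2.resize(p[120:240,260:400],(400,350)),cv2.resize(t[150:290,280:440],(400,350))]))
```

```text
[ 0.49862602 -0.084105    0.08508437] [0.00109864 0.94826335 0.31747935 0.00151024] 0.3732242570316936
```

View pics/c5.png

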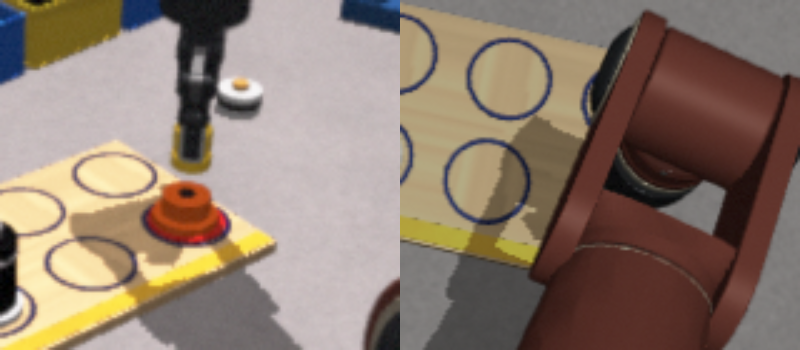

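Request:
play_rows --deltas '[[[-0.0003,0,-0.015],0],[[-0.0003,0,-0.027],0],[[-0.0003,0,-0.0285],0],[[-0.0003,0,-0.0285],0],[[-0.0003,0,-0.0285],0]]'

```text
time: 11.55
tool_pos: [0.4971, -0.0838, 0.0546]
tool_rot: [0.0, 0.948, 0.317, 0.0]
contact_force: [-0.8, -0.3, 5.1]
gripper_width: 0.379
```

Run:
```python
from fit import *
p,d=grab("side","s6")
s=status.state();print(s["tool_pos"],s["contact_force"],s["gripper_width"])
cv2.imwrite("pics/c6.png",cv2.resize(p[150:230,280:380],(700,560),interpolation=2))
```

```text
[ 0.49713397 -0.08384209  0.05462886] [-1.23394217  0.62632323  4.82466535] 0.3805555386715719
```

View pics/c6.png

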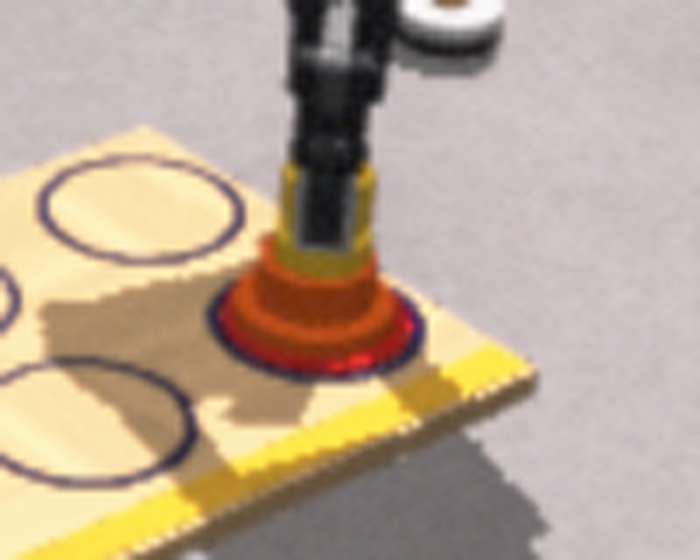

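Request:
play_rows --deltas '[[[0,0,0],0],[[0,0,0],0],[[0,0,0],0],[[0,0,0.03],0],[[0,0,0.08],0]]' --grip 1

```text
time: 12.22
tool_pos: [0.4949, -0.0832, 0.1326]
tool_rot: [-0.002, 0.948, 0.317, -0.002]
contact_force: [0.7, -0.9, 0.5]
gripper_width: 1.003
```

Request:
play_rows --deltas '[[[0.02,-0.05,0],0],[[0.04,-0.1,0],0],[[0.06,-0.15,0],-0.1],[[0.09,-0.19,0],-0.2],[[0.117,-0.219,0],-0.3]]'

```text
time: 12.85
tool_pos: [0.6143, -0.3048, 0.1338]
tool_rot: [-0.0, 0.985, 0.17, -0.0]
contact_force: [0.8, -0.1, 0.1]
gripper_width: 1.0
```

Run:
```python
from fit import *
t,_=grab("top","t7"); p,d=grab("side","s7")
s=status.state();print(s["tool_pos"],s["tool_rot"],s["gripper_width"],s["contact_force"])
MODELS["bumptop"]=[(17,36,36)]
for n,im in(("top",t),("side",p)):
    for k,z in(("bump",.041),):
        print(n,k,fit(n,im,k,(.497,-.0842),z,size=32))
cv2.imwrite("pics/c7.png",np.hstack([cv2.resize(t[200:260,330:400],(400,343),interpolation=2),cv2.resize(p[150:220,290:370],(400,343),interpolation=2)]))
```

```text
[ 0.61508714 -0.30564094  0.1335827 ] [3.88068218e-04 9.85344085e-01 1.70577998e-01 1.73260093e-04] 1.0025452772258001 [ 0.38884231  0.09521645 -0.14511956]
top bump (array([ 0.49671947, -0.08402132]), np.float64(34.57254901960785), np.float64(231.0))
side bump (array([ 0.52977106, -0.12391036]), np.float64(89.34901960784313), np.float64(98.0))
```

View pics/c7.png

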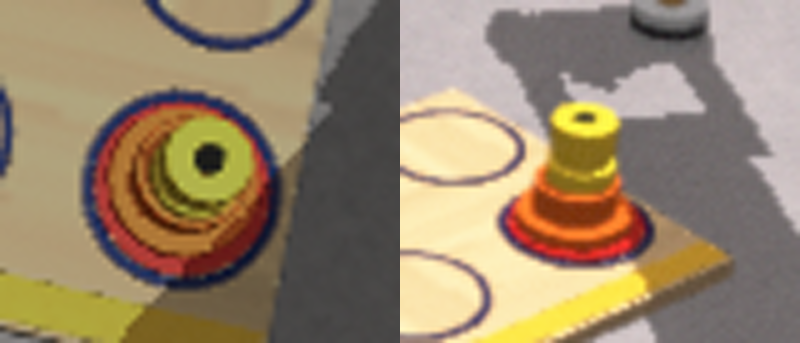

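Request:
play_rows --deltas '[[[0.0,0.0025,-0.05],0],[[0.0,0.0025,-0.09],0],[[0.0,0.0025,-0.11],0],[[0.0,0.0025,-0.127],0],[[0.0,0.0025,-0.127],0]]'

```text
time: 13.58
tool_pos: [0.6134, -0.2999, 0.0067]
tool_rot: [-0.0, 0.985, 0.172, -0.0]
contact_force: [0.5, -0.0, 0.3]
gripper_width: 1.002
```

Request:
play_rows --deltas '[[[0,0,0],0],[[0,0,0],0]]'

```text
time: 13.82
tool_pos: [0.6149, -0.301, 0.0092]
tool_rot: [0.001, 0.985, 0.172, 0.001]
contact_force: [0.1, 0.4, 0.1]
gripper_width: 1.001
```

Run:
```python
from fit import *
p,d=grab("side","s8")
s=status.state();print(s["tool_pos"],s["contact_force"],s["gripper_width"])
cv2.imwrite("pics/c8.png",cv2.resize(p[100:190,290:410],(600,450),interpolation=2))
```

```text
[ 0.61469779 -0.30085883  0.00892331] [ 0.18738606 -0.41152384  0.43916217] 1.000065568993203
```

View pics/c8.png

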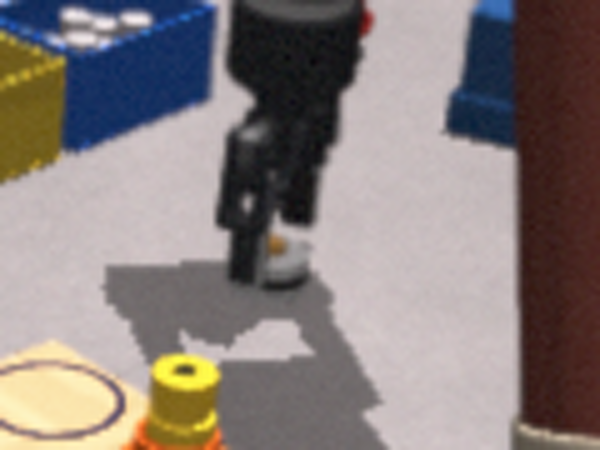

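Request:
play_rows --deltas '[[[0,-0.0015,-0.004],0],[[0,-0.0015,-0.004],0]]'

```text
time: 14.12
tool_pos: [0.6135, -0.3018, 0.0029]
tool_rot: [-0.0, 0.985, 0.172, -0.0]
contact_force: [-1.1, -0.4, -0.1]
gripper_width: 1.004
```

Request:
play_rows --deltas '[[[0,0,0],0],[[0,0,0],0],[[0,0,0],0],[[0,0,0],0],[[0,0,0],0]]' --grip -1

```text
time: 14.75
tool_pos: [0.6142, -0.302, 0.0038]
tool_rot: [0.0, 0.985, 0.172, 0.0]
contact_force: [-0.0, 0.7, 2.3]
gripper_width: 0.519
```

Request:
play_rows --deltas '[[[0,0,0.05],0],[[0,0,0.1],0],[[0,0,0.14],0],[[-0.0165,0.05,0.14],0],[[-0.0325,0.1,0.14],0]]'

```text
time: 15.38
tool_pos: [0.5807, -0.201, 0.1435]
tool_rot: [-0.0, 0.985, 0.171, 0.0]
contact_force: [-0.2, 0.2, -0.5]
gripper_width: 0.518
```

Request:
play_rows --deltas '[[[-0.0185,0.057,0],0],[[-0.037,0.114,0],0],[[-0.0555,0.171,0],0],[[-0.074,0.227,0],0],[[-0.074,0.227,0],0]]'

```text
time: 16.0
tool_pos: [0.5053, 0.0284, 0.1423]
tool_rot: [-0.001, 0.985, 0.175, -0.001]
contact_force: [-1.3, -0.0, -0.3]
gripper_width: 0.516
```

Request:
play_rows --deltas '[[[0,0,-0.05],0],[[0,0,-0.09],0],[[0,0,-0.09],0],[[0,0,-0.09],0]]'

```text
time: 16.5
tool_pos: [0.5083, 0.0246, 0.0546]
tool_rot: [0.0, 0.985, 0.172, 0.001]
contact_force: [0.6, -0.0, -0.4]
gripper_width: 0.515
```

Run:
```python
from fit import *
p,d=grab("side","s9")
s=status.state();print(s["tool_pos"],s["contact_force"],s["gripper_width"])
cv2.imwrite("pics/c9.png",cv2.resize(p[130:250,220:360],(700,600),interpolation=2))
```

```text
[0.50899776 0.02464822 0.05539111] [0.67394522 0.31996936 0.20049436] 0.5136406716109023
```

View pics/c9.png

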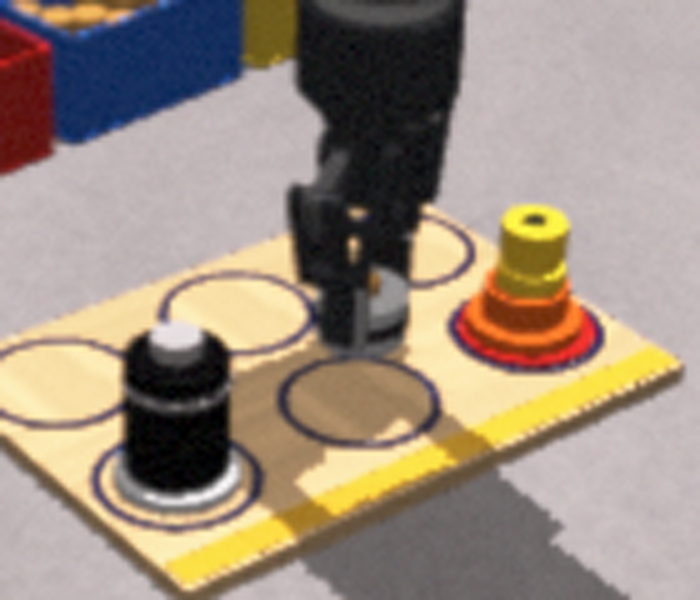

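Piston is held level over the centre front circle, with clear room to the reservoir and the stack. Now lowering it.

Request:
play_rows --deltas '[[[-0.0005,0.0005,-0.02],0],[[-0.0005,0.0005,-0.036],0],[[-0.0005,0.0005,-0.0385],0],[[-0.0005,0.0005,-0.0385],0],[[-0.0005,0.0005,-0.0385],0]]'

```text
time: 17.18
tool_pos: [0.5074, 0.0256, 0.0157]
tool_rot: [0.0, 0.985, 0.172, 0.001]
contact_force: [-1.1, -0.5, 3.6]
gripper_width: 0.517
```

Request:
play_rows --deltas '[[[0,0,0],0],[[0,0,0],0],[[0,0,0],0],[[0,0,0.04],0],[[0,0,0.09],0]]' --grip 1

```text
time: 17.8
tool_pos: [0.5053, 0.0259, 0.1042]
tool_rot: [-0.001, 0.985, 0.172, -0.002]
contact_force: [0.9, -0.2, -0.1]
gripper_width: 0.997
```

Request:
play_rows --deltas '[[[0.0,0.0,0.05],0],[[0.005,0.05,0.06],0],[[0.012,0.11,0.06],0],[[0.02,0.17,0.06],-0.1],[[0.03,0.225,0.06],-0.2]]'

```text
time: 18.42
tool_pos: [0.5367, 0.2528, 0.1649]
tool_rot: [-0.0, 0.997, 0.071, 0.0]
contact_force: [0.6, -0.6, 0.7]
gripper_width: 0.998
```

Request:
play_rows --deltas '[[[0.006,0.045,0],-0.06],[[0.012,0.09,0],-0.13],[[0.018,0.135,-0.01],-0.2],[[0.0238,0.1655,-0.05],-0.2],[[0.0238,0.1655,-0.08],-0.2]]'

```text
time: 19.05
tool_pos: [0.56, 0.4182, 0.0828]
tool_rot: [0.0, 1.0, -0.026, -0.0]
contact_force: [-0.2, -1.3, -0.4]
gripper_width: 1.004
```

Run:
```python
from fit import *
t,_=grab("top","t10"); p,d=grab("side","s10")
s=status.state();print(s["tool_pos"],s["tool_rot"],s["gripper_width"],s["contact_force"])
print(fit("top",t,"pistop",(.508,.0252),.012,mk="piston",size=34))
cv2.imwrite("pics/c10.png",np.hstack([cv2.resize(t[120:270,90:410],(400,300)),cv2.resize(p[180:330,60:220],(400,375))[:300]]))
cv2.imwrite("pics/c10b.png",np.hstack([cv2.resize(t[190:250,280:350],(400,343),interpolation=2),cv2.resize(p[180:240,260:330],(400,343),interpolation=2)]))
```

```text
[0.55744292 0.41502471 0.0790593 ] [ 0.00254763  0.99963387 -0.02663831 -0.00400552] 1.0018894408418704 [-1.8851345  -0.50450846  0.08524383]
(array([0.49396047, 0.03169439]), np.float64(400.7647058823529), np.float64(732.0))
```

View pics/c10.png

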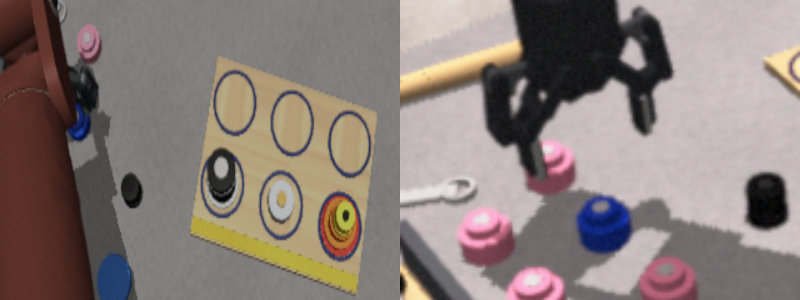

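View pics/c10b.png

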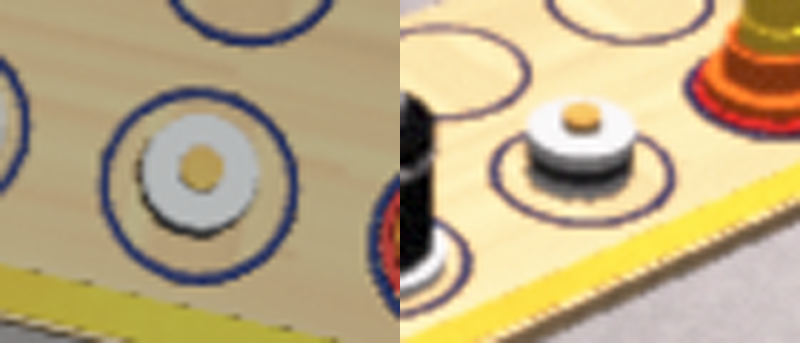

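Request:
play_rows --deltas '[[[0,0,0],0],[[0,0,-0.03],0],[[0,0,-0.05],0],[[0,0,-0.05],0],[[0,0,-0.05],0]]'

```text
time: 19.77
tool_pos: [0.5613, 0.4165, 0.0361]
tool_rot: [-0.0, 1.0, -0.027, 0.001]
contact_force: [-0.3, 0.4, -0.1]
gripper_width: 1.001
```

Run:
```python
from fit import *
p,d=grab("side","s11")
s=status.state();print(s["tool_pos"],s["tool_rot"])
print(onplane("top",[[314.5,219.8],[315,220.3]],.036))
cv2.imwrite("pics/c11.png",cv2.resize(p[200:320,70:210],(700,600),interpolation=2))
```

```text
[0.56150278 0.41666084 0.03643887] [-6.53269733e-04  9.99630068e-01 -2.71717245e-02  9.98577236e-04]
[[0.50801187 0.02654636 0.036     ]
 [0.50701255 0.02531297 0.036     ]]
```

View pics/c11.png

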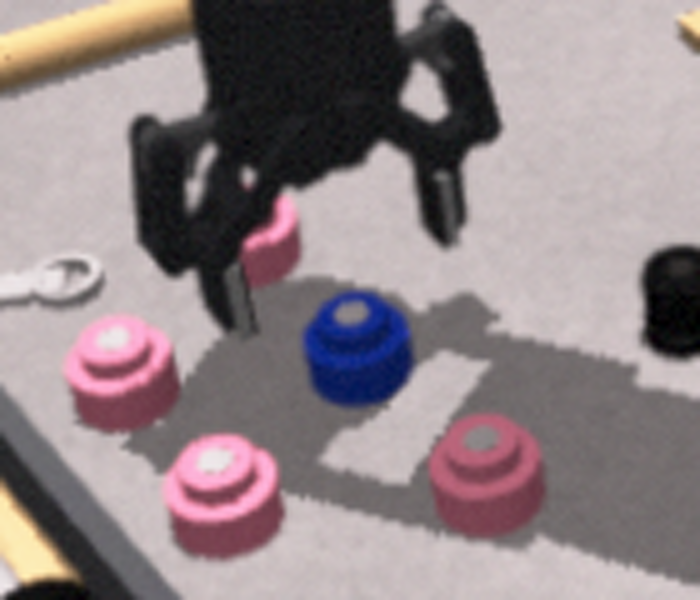

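The fingers straddle the blue seal head at (355,350) in the crop, and the pink ones are clear. The piston measures (0.5075, 0.026) against its circle at (0.508, 0.0252), which is good.

Request:
play_rows --deltas '[[[0,-0.0007,-0.02],0],[[0,-0.0007,-0.031],0],[[0,-0.0007,-0.031],0],[[0,-0.0007,-0.031],0]]'

```text
time: 20.32
tool_pos: [0.5606, 0.4155, 0.0036]
tool_rot: [0.0, 1.0, -0.027, -0.0]
contact_force: [0.5, 0.3, 0.2]
gripper_width: 0.996
```

Request:
play_rows --deltas '[[[0,0,0],0],[[0,0,0],0],[[0,0,0],0],[[0,0,0],0],[[0,0,0],0]]' --grip -1

```text
time: 20.95
tool_pos: [0.5612, 0.4159, 0.0048]
tool_rot: [-0.0, 1.0, -0.027, 0.001]
contact_force: [0.2, 0.7, 4.4]
gripper_width: 0.488
```

Request:
play_rows --deltas '[[[0,0,0.05],0],[[0,0,0.1],0],[[0.011,-0.055,0.11],0],[[0.022,-0.11,0.11],0],[[0.033,-0.165,0.11],0]]'

```text
time: 21.58
tool_pos: [0.5931, 0.2489, 0.1132]
tool_rot: [0.0, 1.0, -0.027, -0.0]
contact_force: [0.4, 0.5, -1.3]
gripper_width: 0.491
```

Request:
play_rows --deltas '[[[0.012,-0.06,0],0],[[0.0248,-0.1267,0],0],[[0.0248,-0.1267,-0.03],0],[[0.0248,-0.1267,-0.07],0],[[0.0248,-0.1267,-0.07],0]]'

```text
time: 22.2
tool_pos: [0.6142, 0.1231, 0.0388]
tool_rot: [0.001, 1.0, -0.027, -0.005]
contact_force: [-0.6, 0.7, -1.3]
gripper_width: 0.487
```

Request:
play_rows --deltas '[[[0,0,0],0],[[0,0,0],0]]'

```text
time: 22.45
tool_pos: [0.6199, 0.1243, 0.0461]
tool_rot: [-0.0, 1.0, -0.027, 0.002]
contact_force: [-0.1, -0.6, -0.9]
gripper_width: 0.49
```

Run:
```python
from fit import *
p,d=grab("side","s12")
s=status.state();print(s["tool_pos"],s["gripper_width"])
cv2.imwrite("pics/c12.png",cv2.resize(p[130:250,180:320],(700,600),interpolation=2))
```

```text
[0.61980913 0.12423822 0.04604357] 0.48919033458159045
```

View pics/c12.png

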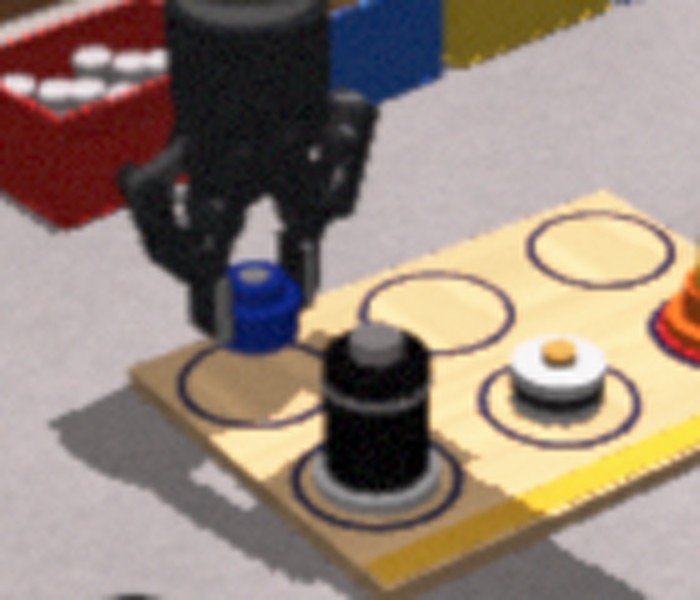

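Request:
play_rows --deltas '[[[-0.0005,0,-0.015],0],[[-0.0005,0,-0.027],0],[[-0.0005,0,-0.0295],0],[[-0.0005,0,-0.0295],0],[[-0.0005,0,-0.0295],0]]'

```text
time: 23.12
tool_pos: [0.6183, 0.1234, 0.0163]
tool_rot: [0.001, 1.0, -0.027, -0.0]
contact_force: [-6.3, -1.0, 13.6]
gripper_width: 0.489
```

Request:
play_rows --deltas '[[[0,0,0],0],[[0,0,0],0],[[0,0,0],0],[[0,0,0.04],0],[[0,0,0.09],0]]' --grip 1

```text
time: 23.75
tool_pos: [0.6162, 0.1237, 0.1029]
tool_rot: [0.0, 1.0, -0.027, -0.002]
contact_force: [1.4, 0.1, 0.4]
gripper_width: 0.998
```

Request:
play_rows --deltas '[[[0,0,0.05],0],[[-0.025,-0.043,0.06],0.15],[[-0.05,-0.086,0.06],0.3],[[-0.077,-0.132,0.06],0.45],[[-0.104,-0.178,0.06],0.6]]'

```text
time: 24.38
tool_pos: [0.5128, -0.0553, 0.164]
tool_rot: [0.0, 0.962, 0.272, -0.0]
contact_force: [-0.1, -1.0, 0.2]
gripper_width: 1.0
```

Request:
play_rows --deltas '[[[-0.027,-0.046,0],0.15],[[-0.054,-0.092,0],0.3],[[-0.081,-0.138,0],0.45],[[-0.11,-0.189,0],0.6],[[-0.143,-0.245,0],0.605]]'

```text
time: 25.0
tool_pos: [0.3711, -0.2983, 0.1642]
tool_rot: [0.0, 0.839, 0.545, 0.0]
contact_force: [1.0, -0.7, 0.0]
gripper_width: 0.995
```

Run:
```python
from fit import *
t,_=grab("top","t13"); p,d=grab("side","s13")
s=status.state();print(s["tool_pos"],s["tool_rot"],s["gripper_width"],s["joint_pos"].round(2))
for n,im in(("top",t),("side",p)): print(n,fit(n,im,"seal",(.619,.1242),.012,size=36))
cv2.imwrite("pics/c13.png",np.hstack([cv2.resize(t[140:270,230:410],(400,300)),cv2.resize(p[150:270,190:360],(400,300))]))
```

```text
[ 0.36940332 -0.30110474  0.16429392] [ 4.23611369e-04  8.41032342e-01  5.40984089e-01 -7.97706886e-04] 1.0037919603813799 [-0.84 -0.26  2.02 -0.    1.39 -0.41]
top (array([0.61894803, 0.12354925]), np.float64(43.423529411764704), np.float64(282.0))
side (array([0.62065121, 0.12248245]), np.float64(58.0), np.float64(238.0))
```

View pics/c13.png

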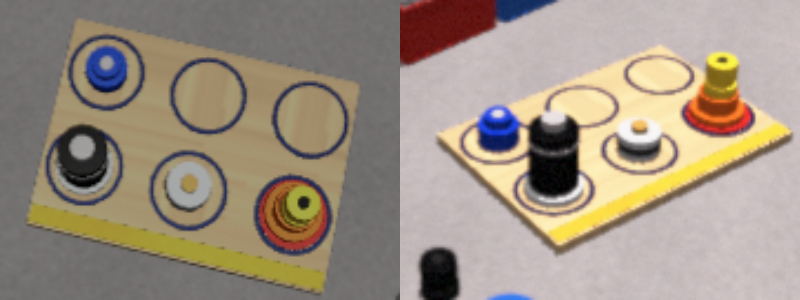

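Request:
play_rows --deltas '[[[0.0005,0.0005,-0.04],0],[[0.0005,0.0005,-0.075],0],[[0.0005,0.0005,-0.075],0],[[0.0005,0.0005,-0.075],0]]'

```text
time: 25.6
tool_pos: [0.3734, -0.2967, 0.0904]
tool_rot: [0.001, 0.839, 0.544, 0.0]
contact_force: [0.2, -0.3, 0.2]
gripper_width: 1.0
```

Run:
```python
from fit import *
p,d=grab("side","s14")
s=status.state();print(s["tool_pos"],s["tool_rot"],proj("side",[[.371,-.3,.03]]))
c=proj("side",[[.371,-.3,.03]])[0].astype(int)
t,_=grab("top","t14")
cv2.imwrite("pics/c14.png",np.hstack([cv2.resize(p[c[1]-60:c[1]+50,c[0]-60:c[0]+60],(400,366),interpolation=2),cv2.resize(t[230:350,380:510],(400,366),interpolation=2)]))
```

```text
[ 0.37376709 -0.29711654  0.09112157] [1.40664389e-03 8.38807802e-01 5.44425764e-01 2.82687683e-04] [[413.77314104 179.53676536]]
```

View pics/c14.png

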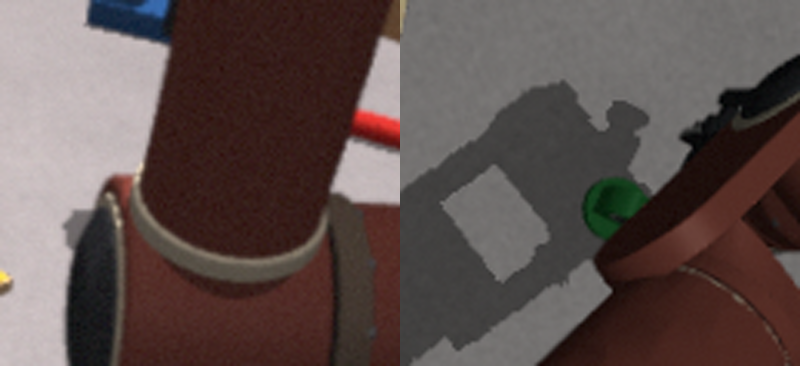

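Request:
play_rows --deltas '[[[-0.0025,-0.003,-0.03],0],[[-0.0025,-0.003,-0.06],0],[[-0.0025,-0.003,-0.073],0],[[-0.0025,-0.003,-0.073],0],[[-0.0025,-0.003,-0.073],0]]'

```text
time: 26.32
tool_pos: [0.3711, -0.3005, 0.0178]
tool_rot: [0.001, 0.839, 0.544, 0.0]
contact_force: [0.2, 0.5, 0.9]
gripper_width: 1.001
```

Request:
play_rows --deltas '[[[0,0,0],0]]'

```text
time: 26.45
tool_pos: [0.371, -0.3004, 0.0177]
tool_rot: [0.001, 0.839, 0.544, 0.0]
contact_force: [-0.3, -0.3, -0.7]
gripper_width: 1.005
```

Request:
play_rows --deltas '[[[0,0,0],0],[[0,0,0],0],[[0,0,0],0],[[0,0,0],0],[[0,0,0],0]]' --grip -1

```text
time: 27.08
tool_pos: [0.3703, -0.2998, 0.0165]
tool_rot: [0.0, 0.839, 0.544, 0.0]
contact_force: [-0.5, -0.3, 0.6]
gripper_width: 0.227
```

Request:
play_rows --deltas '[[[0,0,0],0],[[0,0,0],0]]'

```text
time: 27.32
tool_pos: [0.3703, -0.2997, 0.0165]
tool_rot: [0.0, 0.839, 0.544, 0.0]
contact_force: [0.9, -0.5, 1.6]
gripper_width: 0.222
```

Request:
play_rows --deltas '[[[0,0,0.05],0],[[0,0,0.1],0],[[0.025,0.0227,0.12],-0.15],[[0.06,0.0545,0.12],-0.3],[[0.1,0.0908,0.12],-0.45]]'

```text
time: 27.95
tool_pos: [0.4707, -0.2079, 0.1363]
tool_rot: [0.0, 0.94, 0.34, -0.0]
contact_force: [0.8, -0.1, -0.9]
gripper_width: 0.227
```

Request:
play_rows --deltas '[[[0.04,0.0363,0],-0.15],[[0.08,0.0727,0],-0.3],[[0.1257,0.1142,0],-0.45],[[0.1257,0.1142,0],-0.45],[[0.1257,0.1142,0],-0.45]]'

```text
time: 28.58
tool_pos: [0.595, -0.0943, 0.1352]
tool_rot: [-0.0, 0.992, 0.126, -0.001]
contact_force: [-0.2, 0.5, -0.4]
gripper_width: 0.224
```

Run:
```python
from fit import *
p,d=grab("side","s15"); t,_=grab("top","t15")
s=status.state();print(s["tool_pos"],s["tool_rot"],s["gripper_width"])
cv2.imwrite("pics/c15.png",np.hstack([cv2.resize(p[90:220,260:400],(400,366),interpolation=2),cv2.resize(t[130:270,280:430],(400,366),interpolation=2)]))
```

```text
[ 0.59480316 -0.09525184  0.13571682] [-1.27153374e-04  9.92198362e-01  1.24667483e-01 -6.42403796e-04] 0.22527860865150204
```

View pics/c15.png

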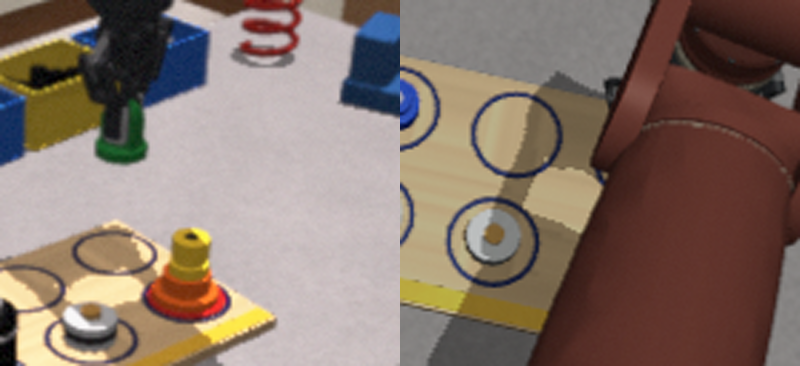

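Request:
play_rows --deltas '[[[0.001,0.0002,-0.05],0],[[0.001,0.0002,-0.09],0],[[0.001,0.0002,-0.097],0],[[0.001,0.0002,-0.097],0],[[0.001,0.0002,-0.097],0]]'

```text
time: 29.3
tool_pos: [0.5985, -0.0951, 0.0419]
tool_rot: [0.001, 0.992, 0.125, 0.002]
contact_force: [0.8, 0.0, -0.8]
gripper_width: 0.224
```

Request:
play_rows --deltas '[[[0,0,0],0]]'

```text
time: 29.42
tool_pos: [0.5982, -0.0948, 0.0414]
tool_rot: [0.001, 0.992, 0.125, 0.002]
contact_force: [-0.4, 0.9, -1.3]
gripper_width: 0.227
```

Run:
```python
from fit import *
p,d=grab("side","s16")
s=status.state();print(s["tool_pos"],s["tool_rot"],s["gripper_width"])
cv2.imwrite("pics/c16.png",cv2.resize(p[130:230,250:370],(600,500),interpolation=2))
```

```text
[ 0.59795336 -0.09466118  0.0410262 ] [5.50644473e-04 9.92146092e-01 1.25076444e-01 1.30827079e-03] 0.22963952307219804
```

View pics/c16.png

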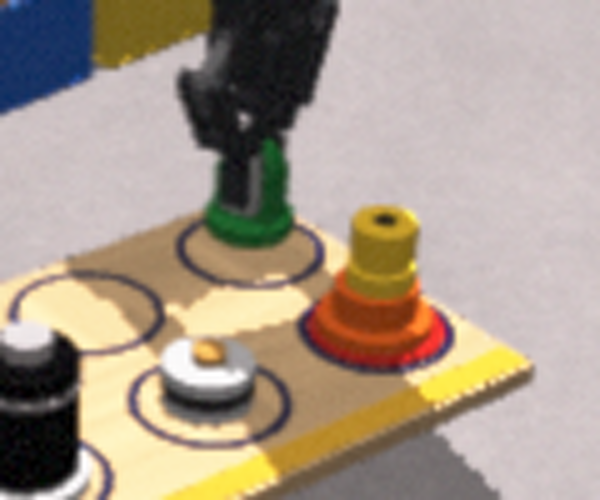

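Request:
play_rows --deltas '[[[-0.0015,0,-0.006],0],[[-0.0015,0,-0.0115],0],[[-0.0015,0,-0.0125],0],[[-0.0015,0,-0.0125],0],[[-0.0015,0,-0.0125],0]]'

```text
time: 30.1
tool_pos: [0.5957, -0.0944, 0.0285]
tool_rot: [0.0, 0.992, 0.125, -0.0]
contact_force: [-4.8, 1.0, 10.2]
gripper_width: 0.223
```

Request:
play_rows --deltas '[[[0,0,0],0],[[0,0,0],0],[[0,0,0],0],[[0,0,0.04],0],[[0,0,0.09],0]]' --grip 1

```text
time: 30.72
tool_pos: [0.5939, -0.0939, 0.1157]
tool_rot: [-0.001, 0.992, 0.125, -0.002]
contact_force: [0.4, 0.2, 0.1]
gripper_width: 0.998
```

Request:
play_rows --deltas '[[[0,0,0.05],0],[[0,-0.05,0.07],0],[[-0.01,-0.1,0.07],0],[[-0.03,-0.15,0.07],0],[[-0.05,-0.2,0.07],0]]'

```text
time: 31.35
tool_pos: [0.5446, -0.2958, 0.1866]
tool_rot: [-0.0, 0.992, 0.125, -0.0]
contact_force: [-0.3, -0.2, -0.5]
gripper_width: 1.001
```

Request:
play_rows --deltas '[[[-0.03,-0.05,0],0],[[-0.06,-0.1,0],0],[[-0.09,-0.15,0],0],[[-0.12,-0.18,0],0],[[-0.12,-0.18,0],0]]'

```text
time: 31.98
tool_pos: [0.4232, -0.4764, 0.1864]
tool_rot: [-0.0, 0.992, 0.123, -0.0]
contact_force: [0.4, 0.2, -0.5]
gripper_width: 1.0
```

Run:
```python
from fit import *
t,_=grab("top","t17"); p,d=grab("side","s17")
s=status.state();print(s["tool_pos"],s["gripper_width"],s["contact_force"])
for y in(.2,.4): 
    r=fitE("top",t,(.596,-.0946),y,.012); print("eye",r[0].round(4),r[1],r[2])
print("seal",fit("top",t,"seal",(.619,.1242),.012,size=36)[0])
print("bump",fit("top",t,"bump",(.497,-.0842),.041,size=32)[:2])
print("old",fit("top",t,"old",(.4899,.2984),size=40)[0],"tin",fit("top",t,"tin",(.3825,.31))[0])
cv2.imwrite("pics/c17.png",np.hstack([cv2.resize(t[130:280,220:420],(400,300),interpolation=2),cv2.resize(p[130:280,190:390],(400,300),interpolation=2)]))
```

```text
[ 0.42516889 -0.47425704  0.18641003] 1.0032382612986448 [ 0.66015112 -0.46936464  0.90265308]
eye [ 0.5954 -0.0945  0.2169] 38.57254901960785 324
eye [ 0.5959 -0.095   0.3668] 38.52549019607843 324
seal [0.61894803 0.12354925]
bump (array([ 0.49671947, -0.08402132]), np.float64(34.57254901960785))
old [0.49025264 0.29879371] tin [0.38162192 0.30764124]
```

View pics/c17.png

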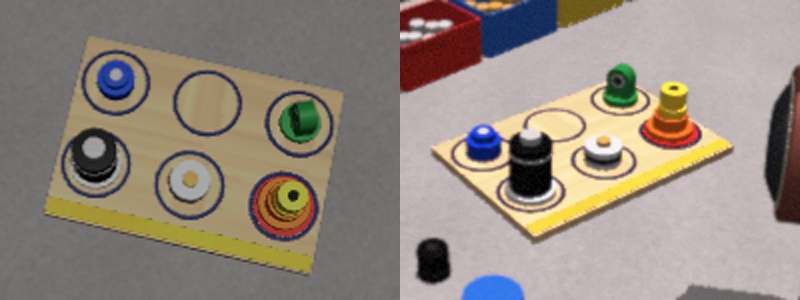

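View pics/t17.png

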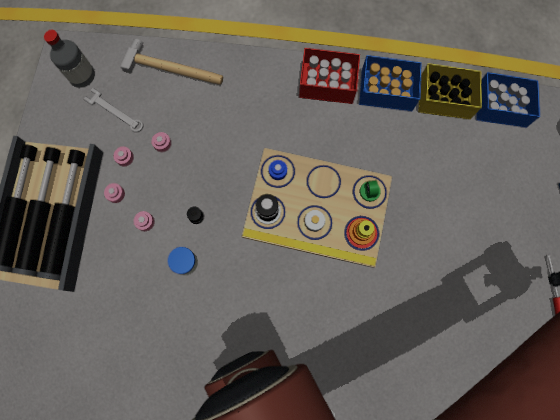

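The pictures show all five parts standing in place: seal head (278,170), eye mount (371,188), piston (315,220), stack (363,232). The old stop (194,215), tin (181,260) and pink look-alikes have not moved, and the gripper is open and clear.

```bash
python3 -c "
from plant import ticket
print(ticket.job_done())"
```

```text
the job is handed in; nothing more can be done
None
```

I placed all five parts on the board in the order listed and handed the job in at about 32 s. The gripper was open and clear of everything. The highest force reading after a placing or grasp was about 14 N, when I set down the seal head.

Positions from my last checks, mostly top-camera fits; the calibration is good to about 2 mm:

| Part | Measured against its target |
|---|---|
| Spring seat | 1.2–1.5 mm from the pad centre (checked before the bump stop went on) |
| Bump stop | About 1 mm from the seat centre |
| Piston | Within about 1 mm of its circle centre (checked just after placing) |
| Seal head | Under 1 mm |
| Eye mount | Under 1 mm |

- **Bystanders:** The worn stop measured within 1 mm of its starting place. The tin's two fits differed by about 2.5 mm, but I changed the fitting method between them. The tin sits at the same pixel in the first and last pictures and the arm never went near it.
- **Checks that disagreed or failed:** Side-camera fits differed from the top ones by up to about 2.5 mm. The side fit of the stacked bump stop and an automatic top fit of the placed piston failed on poor colour masks. For those two I relied on the top fit of the bump stop and on a piston position read off an enlarged picture.

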